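# Tip the forming block onto the ware board

### The arm

A 7-joint arm with a two-finger parallel gripper is mounted at the origin on the work surface. World frame = base frame: x ahead of the robot, y to its left, z up, the work surface at z = 0. Lengths are in m, angles in rad, forces in N, time in s.
With the tool pointing down it reaches from about 0.35 to 0.9 m from the base axis. Payload 19.9 kg.
Tool frame: the origin (TCP) lies on the centre line of the jaws, within the pads' length; the fingertips stand 17 mm ahead of it and the grasp point (between the pads) lies 2 mm behind it; z points along the fingers, y is the direction in which the jaws open and shut (so a half turn about z gives the same grasp; the last joint's range is limited). The gripper opens to 94 mm and grips with 3 to 60 N. Pads are 16 mm wide; open, the fingers measure 119 mm over their backs; the gripper's body (75 mm by 177 mm) begins 78 mm behind the grasp point.
Start: joints at [1.149, 0.417, -0.01, 1.614, 0.005, 1.111, -0.053], TCP at [0.232, -0.58, 0.222] pointing down, gripper open.
Joint ranges: [-2.81, 2.81], [-0.39, 2.02], [-1.27, 1.25], [0.06, 2.57], [-1.19, 4.33], [0.19, 2], [-2.82, 2.82]. Speed limits (rad/s): [1.89, 1.89, 2.39, 2.39, 3.01, 3.01, 3.01].

### API

Orientations are given as a 3x3 rotation matrix whose columns are the frame's x, y, z axes.
In Python, from plant import arm gives the robot as it stands.
- The arm moves only by the tool drive_tool, never from a script. Its argument "rows" is a list of rows, each a list of 3 entries, a list of its own where there are three numbers: the shift along the tool's x, y, z in cm, then the turn about the tool's z in rad, then the finger opening in cm, from 0 to 9.4. A call has 1 to 20 rows; each row shifts and turns the commanded pose from where the row before left it, along the tool's axes as they then stand; what a row does not reach is not made up. A row lasts 1/10 s, in which the tool goes at most 50 mm and 8.59 degrees, less where a joint would pass 70% of its speed; a pose out of reach is approached as far as the arm can. A call is refused whole if a number of a shift passes 5 or a number of a turn 0.15, either way. A call with a gripper value outside its range is refused whole. The fingers move at their own pace and stop on an object; the grip force is fixed at half the most. Time passes only in rows, so rows that do not move let the fingers close. It gives the time, the measured TCP pose, the force and the opening at its end, in the units of the state.
- arm.observe(): the state, without advancing time (a new reading comes with each control period).
- arm.read_camera(name): name is "scene" or "top" or "wrist"; returns the picture (480x640x3 uint8, red, green, blue); there is no depth.
- arm.camera_info(name): a dict with "camera_matrix" (3x3 intrinsics, pixels), "R" (3x3) and "t" (3): a world point X has camera coordinates R X + t. Camera axes: x right, y down, z forward; pixel columns grow to the right and rows downward; lengths in m; the calibration is good to about 2 mm. A picture is of the moment at which its call begins: read the wrist's pose just before it. camera_info takes no time and is no camera call; for the wrist camera it gives the pose at the moment of the call.
- arm.sign_off(): hands the job in, once; it reports no verdict.
The state is a dict: "clock": time; "joint_pos": joint angles; "qvel": joint speeds; "joint_torque": joint torques, N m; "tcp_pos": TCP position; "orientation": TCP orientation; "wrist_force": force on the tool from outside, world axes, zero at the start; "ft_torque": the same for the moment, N m; "grip_width": opening from 0.0 (shut) to 1.0 (fully open).
Only numpy, scipy, OpenCV 4.12 (cv2) and the standard library are available. Lean on these libraries where they do the work, as an engineer would, in place of code of your own. Each camera call takes 0.05 s, during which the arm holds its last target.

### The job

Get the ware board ready for draping slabs: first lift the steel can off the board by its handle and set it down upright on the bench close beside the board. Then tip the tall wooden forming block, which stands on end against the board's edge, over that edge so that it lies flat on the board, square with it, and push its overhanging foot end in until it is about flush and no part of the block sticks out past the board. Keep the can upright, do not let the block strike it, and do not disturb the loose things on the board and bench.

Things in the scene. Friction and masses are not known exactly. Their poses are not given: they have to be found in the camera images.
- ware_board: Plywood ware board, fixed to the bench, 240 mm along its x, 300 mm along its y, 20 mm thick; origin at the centre of its underside, on the bench (top at 20 mm up). The block stands against its +y edge (150 mm from the origin).
- block: Laminated pine forming block, 120 (x) x 90 (y) x 210 mm (z), 0.65 to 1 kg, too thick to grip (push it high up). Stands on end on the bench, its -y face 2 to 4 mm from the board's +y edge, axes parallel to the board's; to be tipped towards the board's -y. Falls by itself once leaned past 25 to 30 deg; lying, its y points up and its foot overhangs the edge by 20 to 60 mm. Origin: centre of its foot.
- block_mid (a point): Centre of the block, 105 mm along its z from the foot; at the start it lies within 20 mm of the board's centre line (measured along the board's x). With the foot end flush it lies at +45 mm along the board's y, 65 mm above the bench.
- can: Closed cylindrical steel can with lid and a rigid arched handle over the top; 94 mm diameter at the lid, 102 mm tall, 160 mm with the handle, 0.3 to 0.6 kg. It stands upright on the ware board where the block is to fall. Origin at the centre of its underside, z up; the handle arch lies in its x-z plane.
- can_handle (a point): Middle of the handle's straight top bar, a round bar 10 mm thick and 68 mm long along the can's x, its axis 155 mm above the can's underside; 48 mm of free space below the bar to the lid.
- clay_piece: Flat piece of brown clay, a 52 mm disc with a short 18 mm wide tab, 10 mm thick, lying near a corner of the ware board away from the block, outside the block's proper place; origin under its centre.
- sponge: Yellow sponge, 50 x 40 x 22 mm, near the other corner of the ware board away from the block, outside the block's proper place; origin under its centre.
- jar: Small pale jar with a white cap, 48 mm diameter, 60 mm tall, on the bench near the standing block, towards the board's +x; origin under its centre.
- tool_pot: Terracotta pot, 80 mm diameter, 100 mm tall, with tool handles up to about 200 mm high, on the bench to the robot's right; origin under its centre.
- brush: Brush lying on the bench to the robot's right, nearer to the robot; origin under its middle.
There are look-alikes about, which are no part of the job. What is shaped like the can but blue is not meant.

How it is judged:
By the outcome, as a careful person would: the job done as asked, in the order asked, and still so for the second after the job is handed in, with the robot touching nothing.
It also fails if it takes over 72 s, if anything falls off the work surface, if the arm or the gripper's body presses on something with over 40 N, if the wrist force passes 120 N, or if a joint passes its speed limit or range.

## Working session

There is one attempt and no reset: what is moved stays moved. The work goes in short steps, Python scripts to look and compute and a tool call to move; the robot and the scene stay as the last step left them, time stands still between calls to the robot, and variables do not carry over. Pictures are saved under pics/ and viewed, and the job is handed in when it is done.

Besides the shell and the picture viewer there is one more tool, called after "Call:" as name(argument=value, ...), one argument or row to a line, values as JSON. drive_tool: Moves the arm, as the interface text tells. Its arguments: {"type":"object","properties":{"rows":{"type":"array","items":{"type":"array"}}},"required":["rows"]}

```bash
ls; mkdir -p pics; python3 - <<'E'
from plant import arm
import cv2,numpy as np
s=arm.observe(); print(s)
for n in("scene","top"):
    cv2.imwrite(f"pics/{n}0.png",arm.read_camera(n)[:,:,::-1])
    i=arm.camera_info(n);print(n,i)
E
```

```text
pics
{'clock': 0.0, 'joint_pos': array([ 1.14848116,  0.4179732 , -0.0103064 ,  1.61417597,  0.0046812 ,
        1.11070025, -0.05300773]), 'qvel': array([-0.00139632, -0.00099379,  0.00090443, -0.00084534, -0.00072654,
        0.00050259, -0.0010482 ]), 'joint_torque': array([-1.41348966e-03, -8.51275992e+01,  6.37415964e-01, -4.25993550e+01,
       -4.89575404e-02,  1.87038118e-02,  1.01507726e-04]), 'tcp_pos': array([ 0.23216028, -0.5798928 ,  0.22182499]), 'orientation': array([[ 9.28363705e-01,  3.71672644e-01, -5.25807502e-04],
       [ 3.71673009e-01, -9.28363038e-01,  1.11497650e-03],
       [-7.37339852e-05, -1.23053217e-03, -9.99999240e-01]]), 'wrist_force': array([ 0.35467933, -0.12036483, -0.24505145]), 'ft_torque': array([-0.00888632, -0.02101828, -0.01189522]), 'grip_width': 1.00078089322868}
scene {'camera_matrix': array([[553.14125692,   0.        , 315.03098264],
       [  0.        , 553.14125692, 236.43031304],
       [  0.        ,   0.        ,   1.        ]]), 'R': array([[-0.44492512,  0.8955612 ,  0.00343244],
       [ 0.704446  ,  0.35233833, -0.61612785],
       [-0.55298957, -0.27171279, -0.78763868]]), 't': array([ 0.30916672, -0.2616933 ,  1.80485502])}
top {'camera_matrix': array([[529.62023285,   0.        , 313.42020641],
       [  0.        , 529.62023285, 233.9302657 ],
       [  0.        ,   0.        ,   1.        ]]), 'R': array([[-0.03847466, -0.99925882, -0.00122799],
       [-0.97893866,  0.03793878, -0.20059847],
       [ 0.20049638, -0.00651584, -0.97967277]]), 't': array([-0.08964409,  0.52842502,  1.09988816])}
```

View pics/scene0.png

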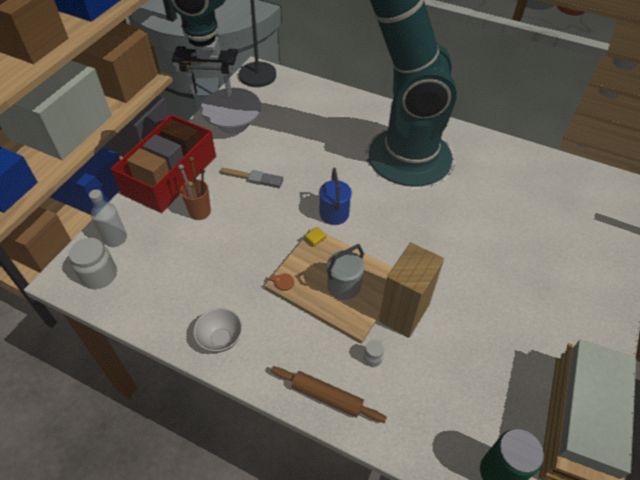

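View pics/top0.png

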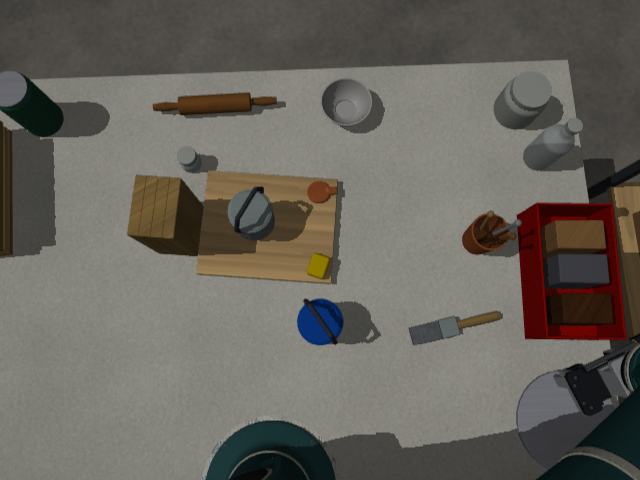

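The scene shows the grey steel can on the board at top pixel (250,213) and the blue look-alike at (320,322) on the bench. The grey one fits: it is steel-coloured and stands on the board. The block is at (165,215) against the board's left (+y) edge, the jar at (188,159), the clay at (320,191) and the sponge at (318,266). I'll confirm this in an enlarged crop.

```bash
python3 - <<'E'
import cv2
t=cv2.imread("pics/top0.png");s=cv2.imread("pics/scene0.png")
cv2.imwrite("pics/topc.png",cv2.resize(t[140:300,110:350],None,fx=3.3,fy=3.3,interpolation=cv2.INTER_CUBIC))
cv2.imwrite("pics/scenec.png",cv2.resize(s[220:375,255:450],None,fx=3.8,fy=3.8,interpolation=cv2.INTER_CUBIC))
E
```

```text
(no output)
```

View pics/topc.png

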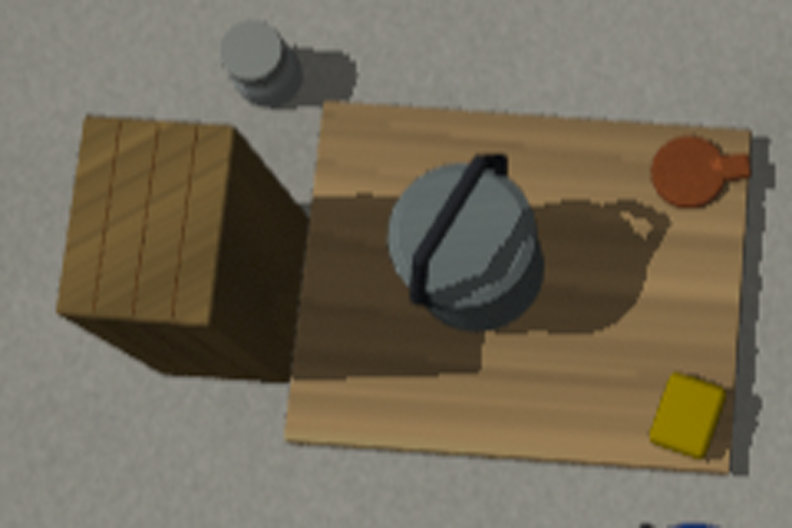

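View pics/scenec.png

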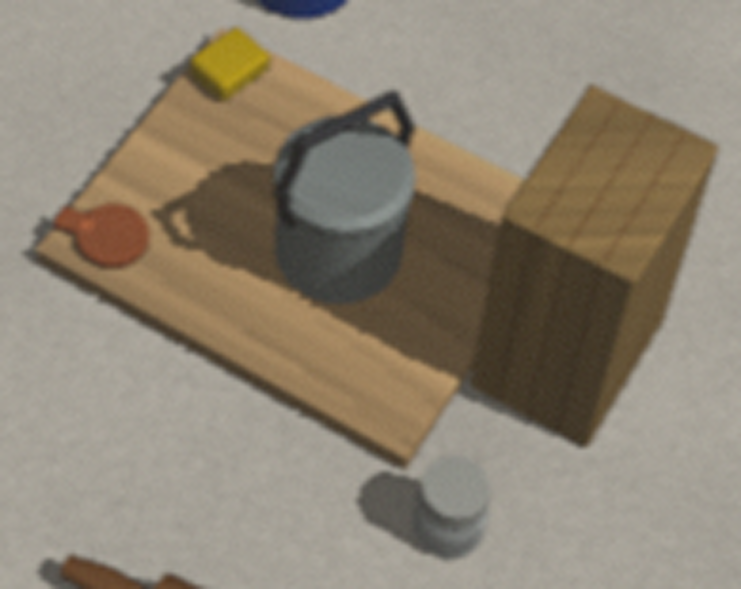

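The crop confirms it: the grey can on the board is the one meant, with its handle bar running from about (485,165) to (420,280) in the top crop. Next I measure positions.

```bash
cat > h.py <<'E'
import numpy as np, cv2
from plant import arm
def ray(n,uv,z,info=None):
    i=info or arm.camera_info(n);R=np.array(i["R"]);t=np.array(i["t"]);K=np.array(i["camera_matrix"])
    C=-R.T@t; d=R.T@np.linalg.solve(K,np.array([uv[0],uv[1],1.]));return C+d*(z-C[2])/d[2]
def proj(n,X,info=None):
    i=info or arm.camera_info(n);p=i["camera_matrix"]@(i["R"]@np.array(X)+i["t"]);return p[:2]/p[2]
tc=lambda c,r:(110+(c+.5)/3.3-.5,140+(r+.5)/3.3-.5)
sc=lambda c,r:(255+(c+.5)/3.8-.5,220+(r+.5)/3.8-.5)
E
python3 - <<'E'
from h import *
np.set_printoptions(precision=4,suppress=True)
B=[ray("top",tc(*p),.02)[:2] for p in[(324,102),(750,130),(728,472),(286,442)]]
print("board",*B,"c",np.mean(B,0),"sides",[np.linalg.norm(B[i]-B[(i+1)%4]) for i in range(4)])
print("board scene",*[ray("scene",sc(*p),.02)[:2] for p in[(407,462),(33,250),(212,35)]])
T=[ray("top",tc(*p),.21)[:2] for p in[(85,115),(235,126),(211,326),(58,313)]]
print("block",*T,np.mean(T,0),[np.linalg.norm(T[i]-T[(i+1)%4]) for i in range(4)])
T=[ray("scene",sc(*p),.21)[:2] for p in[(592,85),(717,148),(632,280),(505,217)]]
print("blockS",*T,np.mean(T,0))
print("lid top",ray("top",tc(463,233),.122)); print("lid scene",ray("scene",sc(344,180),.122))
print("bar",ray("top",tc(485,165),.175),ray("top",tc(421,275),.175))
print("barS",ray("scene",sc(392,98),.175),ray("scene",sc(295,148),.175))
print("jar",ray("top",tc(252,50),.06),"clay",ray("top",tc(688,170),.03),"sp",ray("top",tc(688,413),.042))
print("blue",ray("top",(320,322),.102))
E
```

```text
board [0.6894 0.1267] [ 0.6576 -0.1689] [ 0.4206 -0.143 ] [0.4521 0.1517] c [ 0.5549 -0.0084] sides [np.float64(0.29731198444939133), np.float64(0.23843927962039085), np.float64(0.29642264993106215), np.float64(0.23867870754151566)]
board scene [0.6934 0.1284] [ 0.6595 -0.1712] [ 0.431 -0.146]
block [0.6222 0.2283] [0.6121 0.1409] [0.4941 0.1532] [0.505  0.2402] [0.5584 0.1907] [np.float64(0.08794069946576517), np.float64(0.11871332117976131), np.float64(0.08775545596486277), np.float64(0.11786065517909167)]
blockS [0.4964 0.1553] [0.508  0.2412] [0.6219 0.2268] [0.6138 0.1435] [0.56   0.1917]
lid top [0.5655 0.0195 0.122 ]
lid scene [0.5748 0.0241 0.122 ]
bar [ 0.5934 -0.0004  0.175 ] [0.5273 0.0386 0.175 ]
barS [0.5368 0.0382 0.175 ] [ 0.6009 -0.0009  0.175 ]
jar [0.7146 0.1676 0.06  ] clay [ 0.6276 -0.1246  0.03  ] sp [ 0.4581 -0.1177  0.042 ]
blue [ 0.3331 -0.1159  0.102 ]
```

Board centre is about (0.556,-0.009), with yaw about -0.107 rad and sides of 297 x 239 mm (true 300 x 240). The handle middle is about (0.564,0.019,0.175), with the bar at 149°. The block top measures 119 x 88 mm at z 0.21, which fits. Plan: put the can on the far side of the board, near (0.75,0.01), where the bench is free. First I rise and turn.

Call:
drive_tool(
  rows=[
    [[0,0,-1],-0.11,9.4],
    [[0,0,-1],-0.11,9.4],
    [[0,0,-1],-0.11,9.4],
    [[0,0,-1],-0.11,9.4],
    [[0,0,-1],-0.11,9.4],
    [[0,0,-1],-0.11,9.4],
    [[0,0,-1],-0.11,9.4],
    [[0,0,-1],-0.11,9.4],
    [[0,0,-1],-0.11,9.4],
    [[0,0,-1],-0.11,9.4],
    [[0,0,-1],-0.11,9.4],
    [[0,0,0],-0.11,9.4],
    [[0,0,0],-0.11,9.4],
    [[0,0,0],-0.11,9.4],
    [[0,0,0],-0.11,9.4],
    [[0,0,0],-0.11,9.4],
    [[0,0,0],-0.11,9.4],
    [[0,0,0],-0.11,9.4],
    [[0,0,0],-0.11,9.4],
    [[0,0,0],-0.13,9.4],
  ],
)

```text
clock: 2.1
tcp_pos: [0.2322, -0.5801, 0.332]
orientation: [[-0.86, 0.511, -0.0], [0.511, 0.86, 0.001], [0.001, 0.0, -1.0]]
wrist_force: [0.4, -0.3, -0.1]
grip_width: 0.998
```

Call:
drive_tool(
  rows=[
    [[0.1,1.5,0],0,9.4],
    [[0.1,2.5,0],0,9.4],
    [[0.1,3.5,0],0,9.4],
    [[0.1,3.7,0],0,9.4],
    [[0.1,3.7,0],0,9.4],
    [[0.1,3.7,0],0,9.4],
    [[0.1,3.7,0],0,9.4],
    [[0.1,3.7,0],0,9.4],
    [[0.1,3.7,0],0,9.4],
    [[0.1,3.7,0],0,9.4],
    [[0.1,3.7,0],0,9.4],
    [[0.1,3.7,0],0,9.4],
    [[0.1,3.7,0],0,9.4],
    [[0.1,3.7,0],0,9.4],
    [[0.1,3.7,0],0,9.4],
    [[0.1,3.7,0],0,9.4],
    [[0.1,3.7,0],0,9.4],
    [[0.1,3.7,0],0,9.4],
    [[0.1,3.2,0],0,9.4],
    [[0.1,2.3,0],0,9.4],
  ],
)

```text
clock: 4.1
tcp_pos: [0.5678, 0.0203, 0.3322]
orientation: [[-0.857, 0.516, -0.001], [0.516, 0.857, 0.0], [0.001, 0.0, -1.0]]
wrist_force: [0.1, -1.7, -0.2]
grip_width: 1.001
```

```bash
python3 - <<'E'
from h import *
i=arm.camera_info("wrist");cv2.imwrite("pics/w1.png",arm.read_camera("wrist")[:,:,::-1])
s=arm.observe();print(s["tcp_pos"],s["orientation"].round(3).tolist())
print(i)
print("pred handle",proj("wrist",[.564,.019,.18],i))
E
```

```text
[0.56837978 0.02309969 0.33216679] [[-0.858, 0.514, -0.0], [0.514, 0.858, 0.002], [0.001, 0.001, -1.0]]
{'camera_matrix': array([[407.31427449,   0.        , 321.76951661],
       [  0.        , 407.31427449, 239.35298229],
       [  0.        ,   0.        ,   1.        ]]), 'R': array([[ 0.51669751,  0.8561674 , -0.00103466],
       [ 0.83276537, -0.50229301,  0.2328166 ],
       [ 0.19881028, -0.12115739, -0.97252011]]), 't': array([-0.31030746, -0.51165279,  0.38633444])}
pred handle [318.20623413 227.16341124]
```

View pics/w1.png

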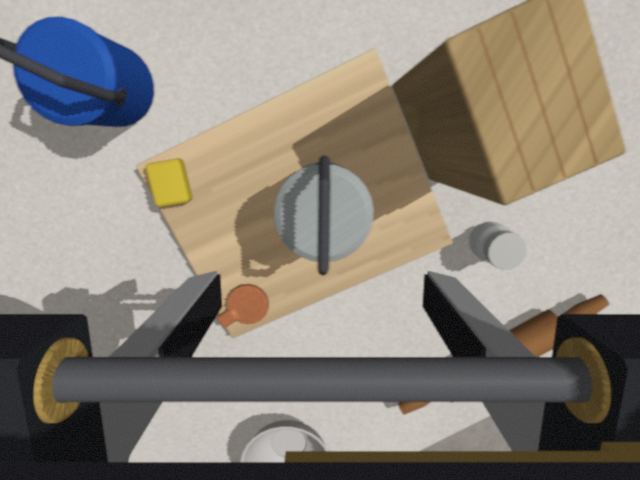

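The wrist view shows the handle running from (324,158) to (323,272), so it is square to the jaws.

```bash
python3 - <<'E'
from h import *
i=arm.camera_info("wrist");s=arm.observe()
a=ray("wrist",(324,160),.175,i);b=ray("wrist",(323.5,270),.175,i);print(a,b,(a+b)/2,np.linalg.norm(a-b),np.degrees(np.arctan2(*(b-a)[1::-1])))
print("lid",ray("wrist",(324,212),.122,i))
for m in((a+b)/2,np.array([.565,.020,.173])): 
  m[2]=.173;print(s["orientation"].T@(m-s["tcp_pos"])*100)
E
```

```text
[0.52255975 0.05255398 0.175     ] [0.59851023 0.0066432  0.175     ] [0.56053499 0.02959859 0.175     ] 0.08874837622562803 -31.15225749074005
lid [0.56519423 0.02739086 0.122     ]
[ 0.98953946  0.13419452 15.91795296]
[ 0.11327093 -0.45981137 15.91624049]
```

Call:
drive_tool(
  rows=[
    [[0.2,0,0.5],0,9.4],
    [[0.2,0,1],0,9.4],
    [[0.1,0,1.5],0,9.4],
    [[0,0,1.5],0,9.4],
    [[0,0,1.5],0,9.4],
    [[0,0,1.5],0,9.4],
    [[0,0,1.5],0,9.4],
    [[0,0,1.5],0,9.4],
    [[0,0,1.5],0,9.4],
    [[0,0,1.5],0,9.4],
    [[0,0,1.2],0,9.4],
    [[0,0,0.8],0,9.4],
    [[0,0,0.4],0,9.4],
    [[0,0,0],0,9.4],
    [[0,0,0],0,9.4],
  ],
)

```text
clock: 5.65
tcp_pos: [0.5638, 0.02, 0.1739]
orientation: [[-0.857, 0.515, 0.001], [0.515, 0.857, 0.0], [-0.0, 0.0, -1.0]]
wrist_force: [-0.4, 0.9, 0.0]
grip_width: 1.001
```

```bash
python3 - <<'E'
from h import *
cv2.imwrite("pics/w2.png",arm.read_camera("wrist")[:,:,::-1])
E
```

```text
(no output)
```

View pics/w2.png

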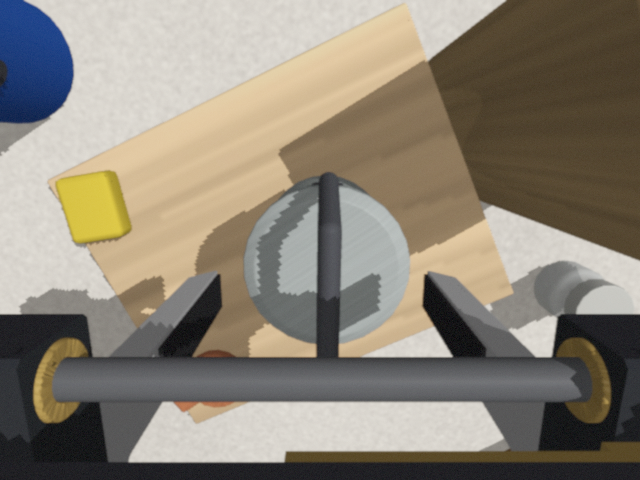

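The bar is at column 329 against the jaw centre at about 322, so it sits about 3 mm toward tool +y. I correct for that and close.

Call:
drive_tool(
  rows=[
    [[0,0.3,0],0,9.4],
    [[0,0,0],0,5],
    [[0,0,0],0,3],
    [[0,0,0],0,1],
    [[0,0,0],0,0.4],
    [[0,0,0],0,0.4],
    [[0,0,0],0,0.4],
    [[0,0,0],0,0.4],
    [[0,0,0],0,0.4],
    [[0,0,0],0,0.4],
    [[0,0,0],0,0.4],
    [[0,0,0],0,0.4],
    [[0,0,0],0,0.4],
    [[0,0,0],0,0.4],
  ],
)

```text
clock: 7.1
tcp_pos: [0.5651, 0.0224, 0.1734]
orientation: [[-0.857, 0.515, 0.0], [0.515, 0.857, 0.0], [-0.0, 0.0, -1.0]]
wrist_force: [0.9, -0.9, -0.3]
grip_width: 0.095
```

Call:
drive_tool(
  rows=[
    [[0,0,-0.3],0,0],
    [[0,0,-0.4],0,0],
    [[0,0,-0.5],0,0],
    [[0,0,-0.6],0,0],
    [[0,0,-0.8],0,0],
    [[0,0,-0.8],0,0],
    [[0,0,-0.8],0,0],
    [[0,0,-0.8],0,0],
    [[0,0,-0.6],0,0],
    [[0,0,-0.4],0,0],
    [[0,0,0],0,0],
    [[0,0,0],0,0],
  ],
)

```text
clock: 8.3
tcp_pos: [0.5649, 0.0224, 0.2332]
orientation: [[-0.857, 0.515, -0.0], [0.515, 0.857, -0.0], [0.0, -0.0, -1.0]]
wrist_force: [-0.4, -0.4, -3.8]
grip_width: 0.094
```

```bash
python3 - <<'E'
from h import *
cv2.imwrite("pics/s3.png",cv2.resize(arm.read_camera("scene")[140:380,200:520,::-1],None,fx=2.5,fy=2.5))
s=arm.observe();O=s["orientation"]
print(s["tcp_pos"],O.T@(np.array([.752,.005,.234])-s["tcp_pos"])*100)
E
```

```text
[0.56490497 0.02243473 0.23314277] [-16.93742103   8.13678431  -0.0952547 ]
```

View pics/s3.png

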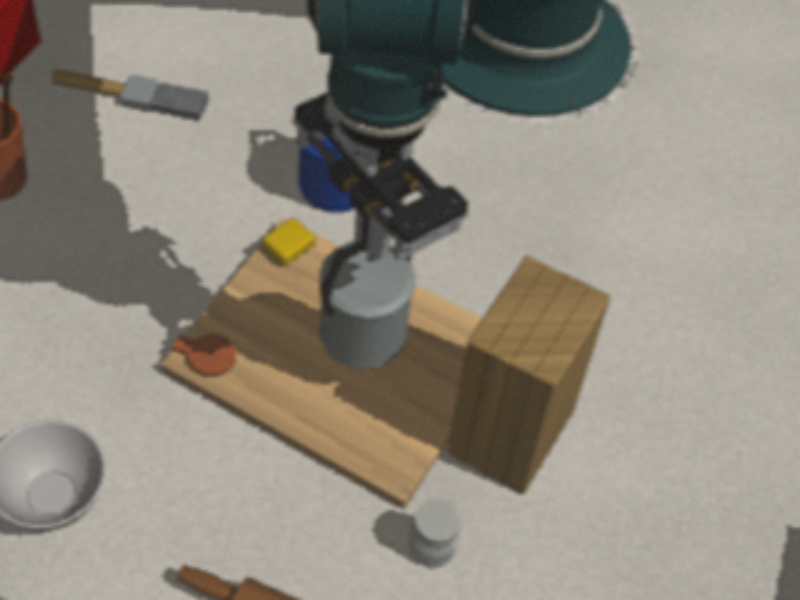

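The can hangs upright with 3.8 N of weight, clear of the board. I carry it to the far side.

Call:
drive_tool(
  rows=[
    [[-0.3,0.1,0],0,0],
    [[-0.6,0.3,0],0,0],
    [[-0.9,0.4,0],0,0],
    [[-1,0.5,0],0,0],
    [[-1,0.5,0],0,0],
    [[-1,0.5,0],0,0],
    [[-1,0.5,0],0,0],
    [[-1,0.5,0],0,0],
    [[-1,0.5,0],0,0],
    [[-1,0.5,0],0,0],
    [[-1,0.5,0],0,0],
    [[-1,0.5,0],0,0],
    [[-1,0.5,0],0,0],
    [[-1,0.5,0],0,0],
    [[-1,0.5,0],0,0],
    [[-1,0.5,0],0,0],
    [[-0.8,0.4,0],0,0],
    [[-0.6,0.2,0],0,0],
    [[-0.3,0.1,0],0,0],
    [[-0.1,0,0],0,0],
  ],
)

```text
clock: 10.35
tcp_pos: [0.7487, 0.0056, 0.2333]
orientation: [[-0.857, 0.515, -0.0], [0.515, 0.857, 0.0], [0.0, -0.0, -1.0]]
wrist_force: [0.4, -0.6, -3.7]
grip_width: 0.097
```

Call:
drive_tool(
  rows=[
    [[0,0,0],0,0],
    [[0,0,0.5],0,0],
    [[0,0,0.8],0,0],
    [[0,0,0.8],0,0],
    [[0,0,0.8],0,0],
    [[0,0,0.8],0,0],
    [[0,0,0.8],0,0],
    [[0,0,0.8],0,0],
    [[0,0,0.8],0,0],
    [[0,0,0.5],0,0],
    [[0,0,0.4],0,0],
    [[0,0,0.3],0,0],
    [[0,0,0],0,0],
  ],
)

```text
clock: 11.65
tcp_pos: [0.7484, 0.0056, 0.1601]
orientation: [[-0.857, 0.515, -0.0], [0.515, 0.857, 0.0], [0.0, -0.0, -1.0]]
wrist_force: [0.4, 0.6, -3.2]
grip_width: 0.095
```

```bash
python3 - <<'E'
from h import *
cv2.imwrite("pics/s4.png",cv2.resize(arm.read_camera("scene")[140:380,200:520,::-1],None,fx=2.5,fy=2.5))
E
```

```text
(no output)
```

View pics/s4.png

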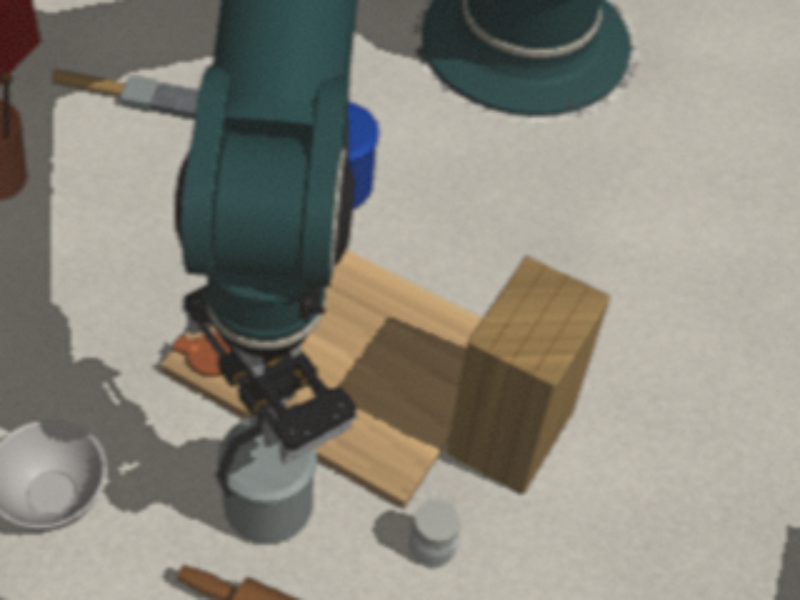

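The can is upright, clear of the board's far edge, and about 7 mm above the bench. I lower it slowly.

Call:
drive_tool(
  rows=[
    [[0,0,0.2],0,0],
    [[0,0,0.2],0,0],
    [[0,0,0.1],0,0],
    [[0,0,0.1],0,0],
    [[0,0,0.05],0,0],
    [[0,0,0],0,0],
  ],
)

```text
clock: 12.3
tcp_pos: [0.7485, 0.0056, 0.1539]
orientation: [[-0.857, 0.515, -0.0], [0.515, 0.857, 0.0], [0.0, 0.0, -1.0]]
wrist_force: [0.4, -0.7, -4.6]
grip_width: 0.095
```

Call:
drive_tool(
  rows=[
    [[0,0,0.05],0,0],
    [[0,0,0.05],0,0],
    [[0,0,0],0,0],
  ],
)

```text
clock: 12.6
tcp_pos: [0.7488, 0.0059, 0.1535]
orientation: [[-0.857, 0.515, 0.001], [0.515, 0.857, 0.0], [-0.0, 0.001, -1.0]]
wrist_force: [-2.4, 1.4, 4.0]
grip_width: 0.097
```

The can is down. I release it and retreat straight up.

Call:
drive_tool(
  rows=[
    [[0,0,0],0,1.5],
    [[0,0,0],0,2.5],
    [[0,0,0],0,4],
    [[0,0,0],0,6],
    [[0,0,0],0,6],
    [[0,0,-0.5],0,6],
    [[0,0,-1],0,6],
    [[0,0,-2],0,7],
    [[0,0,-2.5],0,7],
    [[0,0,-2.5],0,7],
    [[0,0,-2.5],0,7],
    [[0,0,-2.5],0,7],
    [[0,0,-2.5],0,7],
    [[0,0,-2],0,7],
  ],
)

```text
clock: 14.0
tcp_pos: [0.7486, 0.0058, 0.3357]
orientation: [[-0.857, 0.515, 0.002], [0.515, 0.857, 0.0], [-0.001, 0.001, -1.0]]
wrist_force: [-0.1, -0.6, -0.2]
grip_width: 0.745
```

```bash
python3 - <<'E'
from h import *
cv2.imwrite("pics/t5.png",arm.read_camera("top")[:,:,::-1])
cv2.imwrite("pics/s5.png",cv2.resize(arm.read_camera("scene")[140:380,200:520,::-1],None,fx=2.5,fy=2.5))
E
```

```text
(no output)
```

View pics/t5.png

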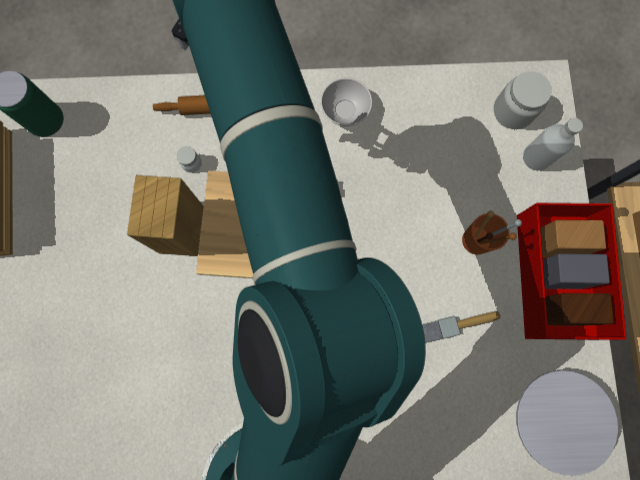

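View pics/s5.png

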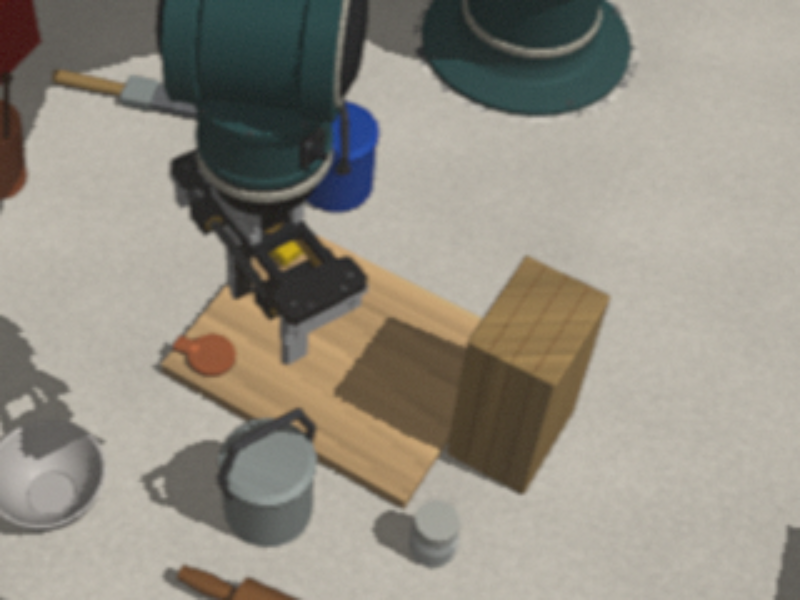

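The can stands upright beside the board, and the clay and sponge are unmoved. Next I turn the jaws parallel to the block face and move behind the block.

Call:
drive_tool(
  rows=[
    [[0,0,0],0.1,7],
    [[0,0,0],0.1,7],
    [[0,0,0],0.1,7],
    [[0,0,0],0.1,7],
    [[0,0,0],0.1,7],
    [[0,0,0],0.1,7],
    [[0,0,0],0.1,7],
    [[0,0,0],0.1,7],
    [[0,0,0],0.1,7],
    [[0,0,0],0.1,7],
    [[0,0,0],0.1,7],
    [[0,0,0],0.04,7],
  ],
)

```text
clock: 15.3
tcp_pos: [0.7484, 0.0057, 0.333]
orientation: [[0.114, 0.994, -0.0], [0.994, -0.114, 0.0], [0.0, -0.0, -1.0]]
wrist_force: [0.4, 0.4, -0.4]
grip_width: 0.747
```

Call:
drive_tool(
  rows=[
    [[0.8,-0.7,0],0,7],
    [[1.5,-1.3,0],0,7],
    [[2,-1.6,0],0,7],
    [[2,-1.7,0],0,7],
    [[2,-1.7,0],0,7],
    [[2,-1.7,0],0,7],
    [[2,-1.7,0],0,7],
    [[2,-1.7,0],0,7],
    [[2,-1.7,0],0,7],
    [[2,-1.7,0],0,7],
    [[2,-1.7,0],0,7],
    [[2,-1.6,0],0,7],
    [[1.6,-1.2,0],0,7],
    [[0.8,-0.7,0],0,7],
    [[0.3,-0.2,0],0,7],
    [[0,0,0],0,7],
  ],
)

```text
clock: 16.9
tcp_pos: [0.5682, 0.2769, 0.333]
orientation: [[0.109, 0.994, 0.0], [0.994, -0.109, -0.0], [-0.0, 0.0, -1.0]]
wrist_force: [0.2, -0.4, 0.5]
grip_width: 0.741
```

```bash
python3 - <<'E'
from h import *
cv2.imwrite("pics/t6.png",arm.read_camera("top")[:,:,::-1])
cv2.imwrite("pics/w6.png",arm.read_camera("wrist")[:,:,::-1])
s=arm.observe();O=s["orientation"]
print(s["joint_pos"].round(2),s["tcp_pos"],O.round(4).tolist(),O.T@(np.array([.568,.2755,.19])-s["tcp_pos"])*100)
E
```

```text
[-0.07  0.41 -0.6   1.43  0.23  1.37 -0.79] [0.56881278 0.27606108 0.33283644] [[0.1108, 0.9938, -0.0], [0.9938, -0.1108, -0.0003], [-0.0003, 0.0, -1.0]] [-0.06050453 -0.07473414 14.28366219]
```

View pics/t6.png

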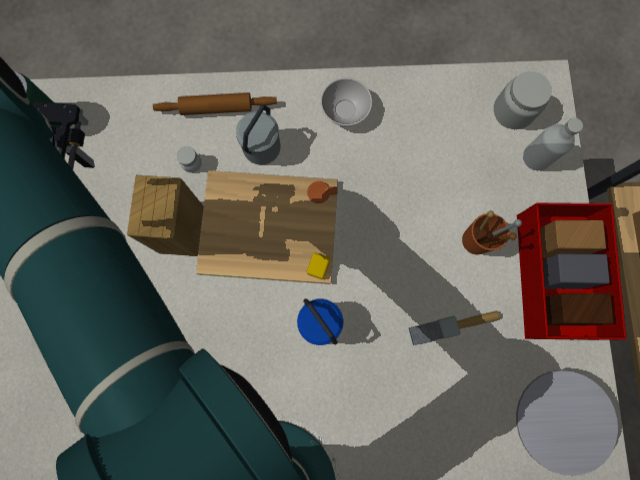

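View pics/w6.png

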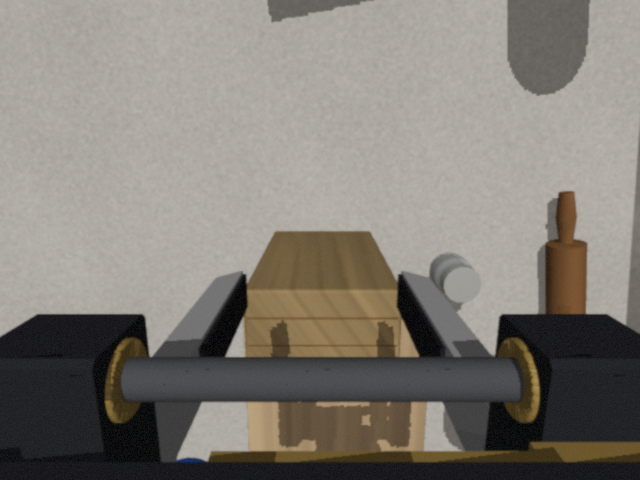

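The block's near (+y) top edge is at row 290, columns 250–393, centred between the fingers. I check its position and yaw before descending.

```bash
python3 - <<'E'
from h import *
i=arm.camera_info("wrist");s=arm.observe();O=s["orientation"]
w=cv2.imread("pics/w6.png");cv2.imwrite("pics/w6c.png",cv2.resize(w[215:345,220:420],None,fx=4,fy=4,interpolation=cv2.INTER_CUBIC))
for p in((249.5,290),(393.5,291)):
  a=ray("wrist",p,.21,i);print(a,O.T@(a-s["tcp_pos"])*100)
E
```

```text
[0.51026363 0.2426927  0.21      ] [-3.96109258 -5.44947922 12.28476128]
[0.61643796 0.23001685 0.21      ] [-4.04497228  5.24302406 12.28491404]
```

View pics/w6c.png

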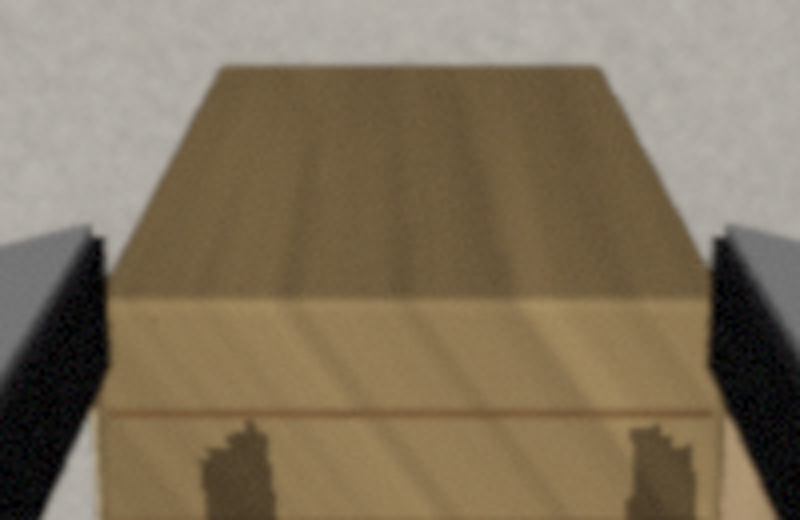

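The block face is 40 mm ahead, centred and square. I descend to z 0.188, then push.

Call:
drive_tool(
  rows=[
    [[0,0,0.5],0,7],
    [[0,0,1],0,7],
    [[0,0,1.5],0,7],
    [[0,0,1.5],0,7],
    [[0,0,1.5],0,7],
    [[0,0,1.5],0,7],
    [[0,0,1.5],0,7],
    [[0,0,1.5],0,7],
    [[0,0,1.5],0,7],
    [[0,0,1.2],0,7],
    [[0,0,0.8],0,7],
    [[0,0,0.5],0,7],
    [[-0.5,0,0],0,7],
    [[-0.7,0,0],0,7],
    [[-0.7,0,0],0,7],
    [[-0.4,0,0],0,7],
    [[-0.3,0,0],0,7],
    [[0,0,0],0,7],
  ],
)

```text
clock: 18.8
tcp_pos: [0.5656, 0.2507, 0.1882]
orientation: [[0.11, 0.994, 0.0], [0.994, -0.11, -0.0], [-0.0, 0.0, -1.0]]
wrist_force: [0.8, -0.7, -0.9]
grip_width: 0.745
```

Call:
drive_tool(
  rows=[
    [[-0.2,0,0],0,7],
    [[-0.2,0,0],0,7],
    [[-0.2,0,0],0,7],
    [[-0.2,0,0],0,7],
    [[-0.2,0,0],0,7],
    [[-0.2,0,0],0,7],
    [[-0.2,0,0],0,7],
    [[0,0,0],0,7],
  ],
)

```text
clock: 19.6
tcp_pos: [0.5639, 0.237, 0.188]
orientation: [[0.11, 0.994, -0.0], [0.994, -0.11, -0.0], [-0.0, -0.0, -1.0]]
wrist_force: [0.6, 2.3, 0.9]
grip_width: 0.748
```

```bash
python3 - <<'E'
from h import *
cv2.imwrite("pics/s7.png",cv2.resize(arm.read_camera("scene")[140:380,200:520,::-1],None,fx=2.5,fy=2.5))
E
```

```text
(no output)
```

View pics/s7.png

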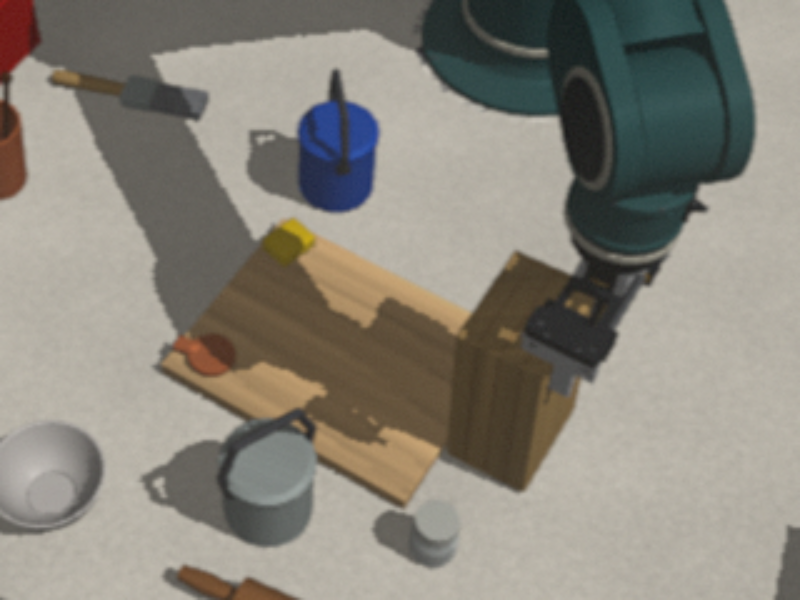

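The block is tipping cleanly at about 2 N. I continue pushing.

Call:
drive_tool(
  rows=[
    [[-0.3,0,0],0,7],
    [[-0.3,0,0],0,7],
    [[-0.3,0,0],0,7],
    [[-0.3,0,0],0,7],
    [[-0.3,0,0],0,7],
    [[-0.3,0,0],0,7],
    [[-0.3,0,0],0,7],
    [[-0.3,0,0],0,7],
    [[-0.3,0,0],0,7],
    [[-0.3,0,0],0,7],
    [[-0.3,0,0],0,7],
    [[-0.3,0,0],0,7],
    [[-0.3,0,0],0,7],
    [[-0.3,0,0],0,7],
    [[-0.3,0,0],0,7],
    [[0,0,0],0,7],
  ],
)

```text
clock: 21.25
tcp_pos: [0.5588, 0.1918, 0.1878]
orientation: [[0.11, 0.994, -0.0], [0.994, -0.11, -0.0], [-0.001, -0.0, -1.0]]
wrist_force: [-0.4, 0.6, 0.4]
grip_width: 0.745
```

```bash
python3 - <<'E'
from h import *
cv2.imwrite("pics/s8.png",cv2.resize(arm.read_camera("scene")[140:380,200:520,::-1],None,fx=2.5,fy=2.5))
E
```

```text
(no output)
```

View pics/s8.png

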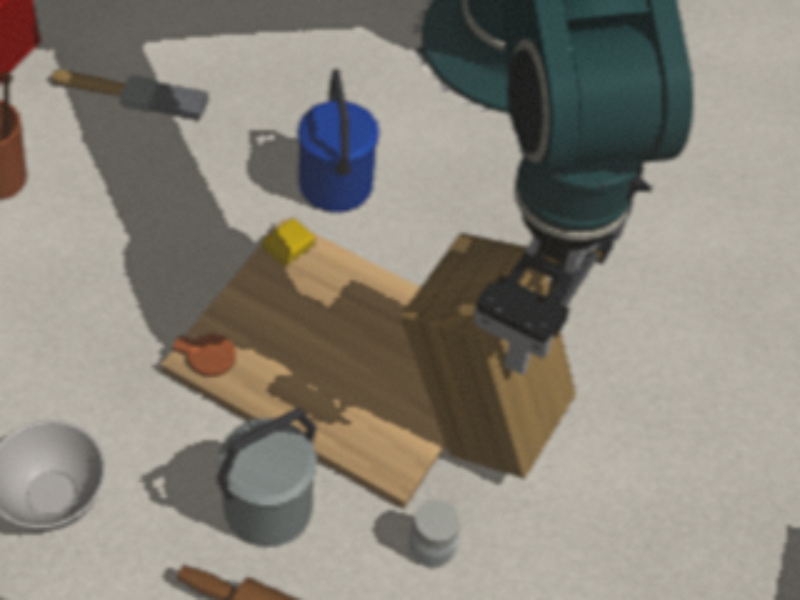

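Leaned about 18°, square, and well clear of the can. I keep pushing in small steps until it falls.

Call:
drive_tool(
  rows=[
    [[-0.3,0,0],0,7],
    [[-0.3,0,0],0,7],
    [[-0.3,0,0],0,7],
    [[-0.3,0,0],0,7],
    [[-0.3,0,0],0,7],
    [[-0.3,0,0],0,7],
    [[-0.3,0,0],0,7],
    [[-0.3,0,0],0,7],
    [[-0.3,0,0],0,7],
    [[-0.2,0,0],0,7],
    [[-0.2,0,0],0,7],
    [[0,0,0],0,7],
    [[0,0,0],0,7],
    [[0,0,0],0,7],
  ],
)

```text
clock: 22.7
tcp_pos: [0.5555, 0.1619, 0.188]
orientation: [[0.11, 0.994, -0.0], [0.994, -0.11, 0.0], [0.0, -0.0, -1.0]]
wrist_force: [1.4, 0.3, -0.8]
grip_width: 0.748
```

```bash
python3 - <<'E'
from h import *
cv2.imwrite("pics/s9.png",cv2.resize(arm.read_camera("scene")[140:380,200:520,::-1],None,fx=2.5,fy=2.5))
E
```

```text
(no output)
```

View pics/s9.png

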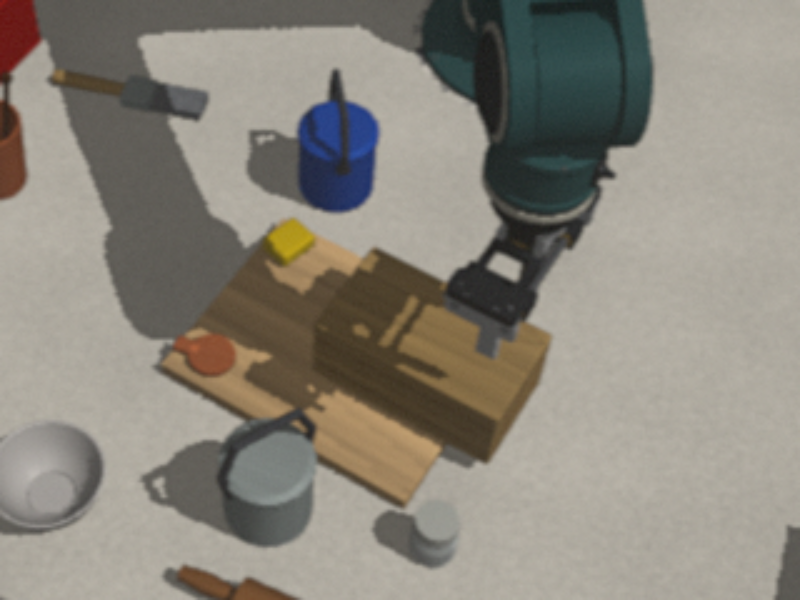

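The block lies flat, with its foot overhanging; the foot's top corners are at crop (550,335) and (495,415). I measure the overhang.

```bash
python3 - <<'E'
from h import *
s=arm.observe();O=s["orientation"]
cs=lambda c,r:(200+(c+.5)/2.5-.5,140+(r+.5)/2.5-.5)
u=np.array([.107,.994]);v=np.array([.994,-.107]);c=np.array([.556,-.009])
P=[ray("scene",cs(*p),.11) for p in((550,335),(492,417),(316,327),(372,249))]
for p in P: print(p,"board xy",(p[:2]-c)@v,(p[:2]-c)@u)
for p in P[:2]: print(O.T@(p-s["tcp_pos"])*100)
E
```

```text
[0.50193207 0.19682372 0.11      ] board xy -0.07576665953329523 0.19880351015694003
[0.61688965 0.17929819 0.11      ] board xy 0.04037640385642005 0.19368358959842458
[ 0.59811704 -0.01738318  0.11      ] board xy 0.04276133391819371 -0.003826361051551252
[ 0.48231055 -0.00781349  0.11      ] board xy -0.07337426904852948 -0.006705381334499762
[ 2.88424175 -5.70543141  7.79605675]
[2.40232585 5.91315902 7.79485176]
```

The overhang is about 45 mm and the yaw is nearly square. I back off, go down behind the foot, and push.

Call:
drive_tool(
  rows=[
    [[0.6,0,0],0,7],
    [[1,0,0],0,7],
    [[1,0,0],0,7],
    [[1,0,0],0,7],
    [[1,0,0],0,7],
    [[0.7,0,0],0,7],
    [[0.3,0,0.4],0,7],
    [[0,0,1],0,7],
    [[0,0,1.5],0,7],
    [[0,0,1.5],0,7],
    [[0,0,1.5],0,7],
    [[0,0,1.5],0,7],
    [[0,0,1.5],0,7],
    [[0,0,1.5],0,7],
    [[0,0,0.9],0,7],
    [[0,0,0.5],0,7],
    [[0,0,0],0,7],
  ],
)

```text
clock: 24.45
tcp_pos: [0.5615, 0.2174, 0.0694]
orientation: [[0.11, 0.994, -0.001], [0.994, -0.11, -0.0], [-0.0, -0.001, -1.0]]
wrist_force: [-0.2, 0.1, 1.0]
grip_width: 0.744
```

Call:
drive_tool(
  rows=[
    [[-0.4,0,0],0,7],
    [[-0.4,0,0],0,7],
    [[-0.4,0,0],0,7],
    [[-0.3,0,0],0,7],
    [[-0.2,0,0],0,7],
    [[-0.2,0,0],0,7],
    [[-0.2,0,0],0,7],
    [[-0.2,0,0],0,7],
    [[-0.2,0,0],0,7],
    [[-0.2,0,0],0,7],
    [[-0.2,0,0],0,7],
    [[-0.2,0,0],0,7],
    [[-0.2,0,0],0,7],
    [[-0.2,0,0],0,7],
    [[-0.2,0,0],0,7],
    [[-0.2,0,0],0,7],
    [[-0.2,0,0],0,7],
    [[-0.2,0,0],0,7],
  ],
)

```text
clock: 26.25
tcp_pos: [0.5571, 0.1755, 0.0703]
orientation: [[0.109, 0.994, 0.001], [0.994, -0.109, 0.001], [0.001, 0.001, -1.0]]
wrist_force: [-0.3, 4.9, 1.6]
grip_width: 0.743
```

```bash
python3 - <<'E'
from h import *
cv2.imwrite("pics/s10.png",cv2.resize(arm.read_camera("scene")[140:380,200:520,::-1],None,fx=2.5,fy=2.5))
E
```

View pics/s10.png

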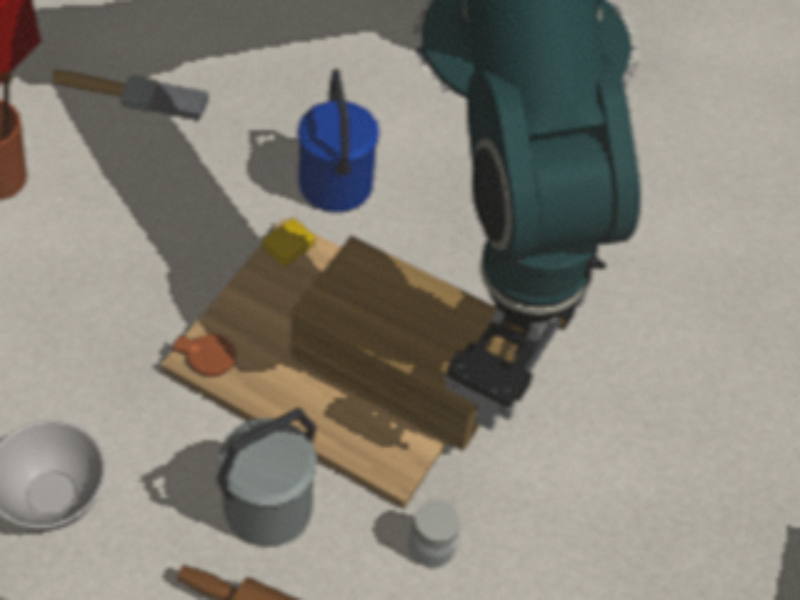

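Pushing at 5 N, still square. The foot is at about board y 0.175. I push 22 mm more, then look.

Call:
drive_tool(
  rows=[
    [[-0.2,0,0],0,7],
    [[-0.2,0,0],0,7],
    [[-0.2,0,0],0,7],
    [[-0.2,0,0],0,7],
    [[-0.2,0,0],0,7],
    [[-0.2,0,0],0,7],
    [[-0.2,0,0],0,7],
    [[-0.2,0,0],0,7],
    [[-0.2,0,0],0,7],
    [[-0.2,0,0],0,7],
    [[-0.2,0,0],0,7],
    [[0,0,0],0,7],
  ],
)

```text
clock: 27.5
tcp_pos: [0.5547, 0.1533, 0.0703]
orientation: [[0.109, 0.994, 0.001], [0.994, -0.109, 0.001], [0.001, 0.001, -1.0]]
wrist_force: [0.2, 4.7, 2.9]
grip_width: 0.746
```

```bash
python3 - <<'E'
from h import *
s=arm.observe();p=s["tcp_pos"];u=np.array([.107,.994]);print(p,(p[:2]-[.556,-.009])@u-.008)
cv2.imwrite("pics/w11.png",arm.read_camera("wrist")[:,:,::-1])
cv2.imwrite("pics/s11.png",cv2.resize(arm.read_camera("scene")[220:360,280:440,::-1],None,fx=4.2,fy=4.2,interpolation=cv2.INTER_CUBIC))
E
```

```text
[0.55469278 0.15332951 0.0703285 ] 0.15321565640231974
```

View pics/w11.png

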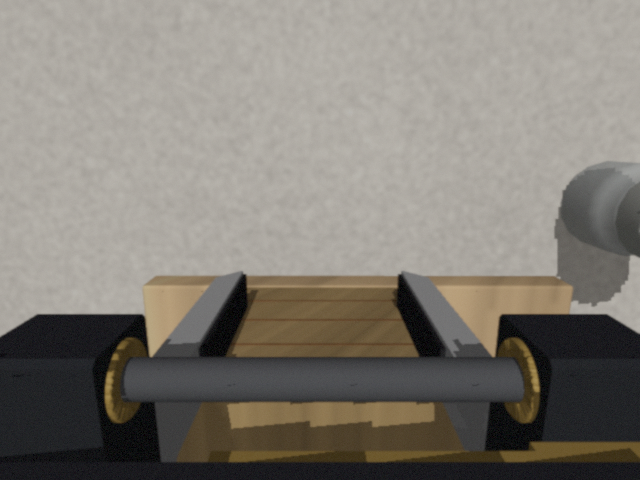

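View pics/s11.png

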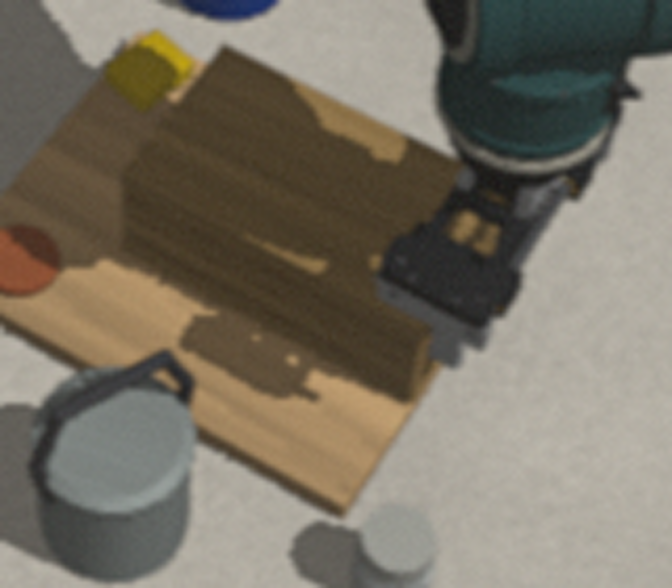

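The wrist view shows the board's edge at rows 277–288 and the foot face starting around row 288. I enlarge it to compare.

```bash
python3 - <<'E'
from h import *
w=cv2.imread("pics/w11.png");cv2.imwrite("pics/w11c.png",cv2.resize(w[260:360,230:420],None,fx=4.2,fy=5.5,interpolation=cv2.INTER_CUBIC))
i=arm.camera_info("wrist");u=np.array([.107,.994]);c=np.array([.556,-.009])
for r in(277,288,292):
  for z in(0,.02):print(r,z,(ray("wrist",(320,r),z,i)[:2]-c)@u)
E
```

```text
277 0 0.14969368553820683
277 0.02 0.15649847759614868
288 0 0.14269817450111177
288 0.02 0.1501043833704155
292 0 0.14013111386528085
292 0.02 0.14775801760790944
```

View pics/w11c.png

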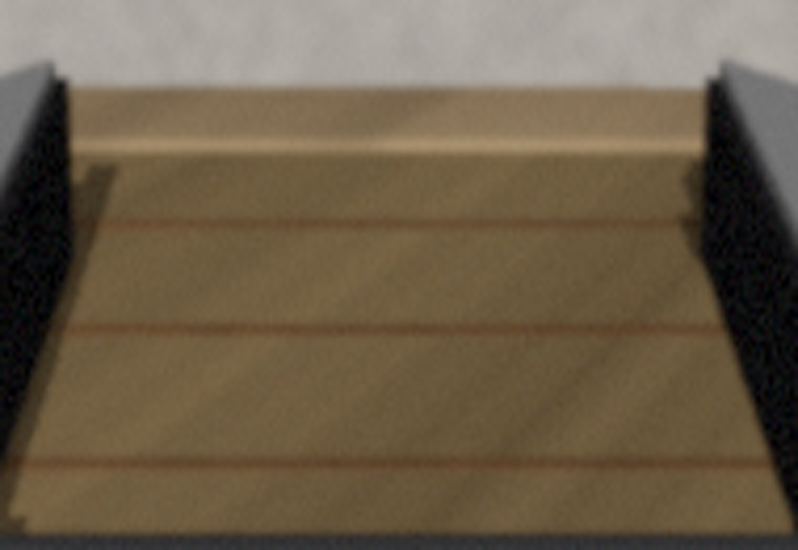

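A thin lit strip of board top (crop rows 138–153, about 1.5 mm) shows between the edge and the foot, square across its width. So the foot is about 1.5 mm inside. I push 1.5 mm more for margin, then back off and rise.

Call:
drive_tool(
  rows=[
    [[-0.1,0,0],0,7],
    [[-0.05,0,0],0,7],
    [[0,0,0],0,7],
  ],
)

```text
clock: 27.9
tcp_pos: [0.5546, 0.1521, 0.0703]
orientation: [[0.109, 0.994, 0.001], [0.994, -0.109, 0.001], [0.001, 0.001, -1.0]]
wrist_force: [0.8, 6.6, 3.5]
grip_width: 0.743
```

Call:
drive_tool(
  rows=[
    [[0.3,0,0],0,7],
    [[0.7,0,0],0,7],
    [[1,0,0],0,7],
    [[1.5,0,0],0,7],
    [[1.5,0,0],0,7],
    [[1,0,-0.5],0,7],
    [[0.5,0,-1],0,7],
    [[0,0,-2],0,7],
    [[0,0,-2.5],0,7],
    [[0,0,-2.5],0,7],
    [[0,0,-2.5],0,7],
    [[0,0,-2.5],0,7],
    [[0,0,-2.5],0,7],
    [[0,0,-2],0,7],
    [[0,0,-1],0,7],
    [[0,0,0],0,7],
  ],
)

```text
clock: 29.5
tcp_pos: [0.5619, 0.2161, 0.2614]
orientation: [[0.11, 0.994, 0.002], [0.994, -0.11, 0.001], [0.001, 0.002, -1.0]]
wrist_force: [0.0, 0.3, -1.1]
grip_width: 0.747
```

```bash
python3 - <<'E'
from h import *
cv2.imwrite("pics/t12.png",cv2.resize(arm.read_camera("top")[80:340,100:420,::-1],None,fx=2.3,fy=2.3,interpolation=cv2.INTER_CUBIC))
cv2.imwrite("pics/w12.png",arm.read_camera("wrist")[:,:,::-1])
cv2.imwrite("pics/s12.png",cv2.resize(arm.read_camera("scene")[140:380,200:520,::-1],None,fx=2.5,fy=2.5,interpolation=cv2.INTER_CUBIC))
E
```

```text
(no output)
```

View pics/t12.png

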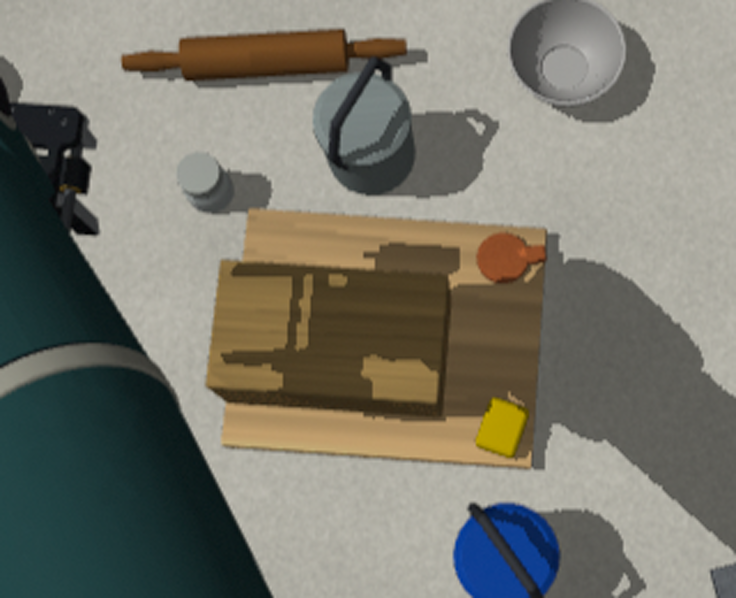

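View pics/w12.png

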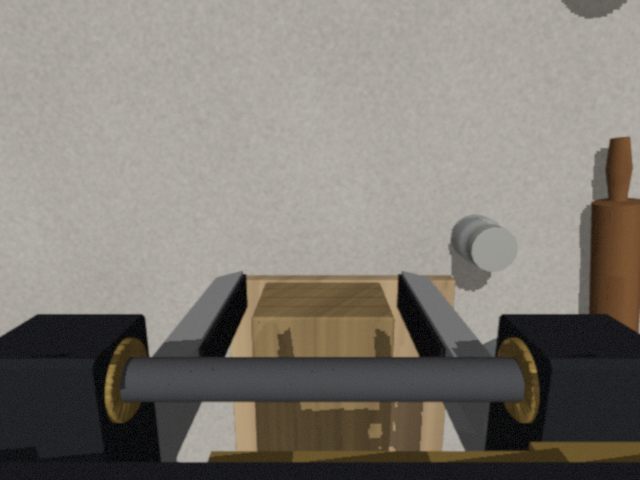

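View pics/s12.png

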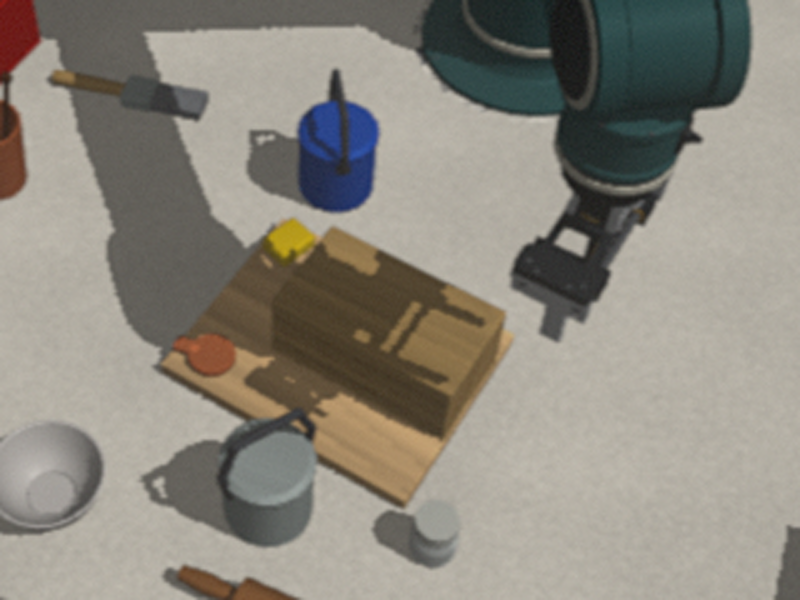

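The block is flat, square and inside the board; the can, clay, sponge and jar are in place. Now a numeric check on the foot.

```bash
python3 - <<'E'
from h import *
u=np.array([.107,.994]);v=np.array([.994,-.107]);c=np.array([.556,-.009])
tt=lambda a,b:(100+(a+.5)/2.3-.5,80+(b+.5)/2.3-.5)
def b(p):return ((p[:2]-c)@v).round(4),((p[:2]-c)@u).round(4)
print("foot",b(ray("top",tt(219,262),.11)),b(ray("top",tt(208,387),.11)),"far",b(ray("top",tt(448,274),.11)),b(ray("top",tt(441,414),.11)))
print("edge",b(ray("top",tt(249,209),.02)),b(ray("top",tt(222,446),.02)))
p=ray("top",tt(362,118),.102);print("can",p,b(p))
print("clay",ray("top",tt(502,257),.03),"sp",ray("top",tt(501,427),.042),"jar",ray("top",tt(200,173),.06))
w=cv2.imread("pics/w12.png");cv2.imwrite("pics/w12c.png",cv2.resize(w[260:330,230:420],None,fx=4.2,fy=8,interpolation=cv2.INTER_CUBIC))
E
```

```text
foot (np.float64(0.0372), np.float64(0.1498)) (np.float64(-0.0788), np.float64(0.1464)) far (np.float64(0.0402), np.float64(-0.0599)) (np.float64(-0.0888), np.float64(-0.0634))
edge (np.float64(0.1181), np.float64(0.1488)) (np.float64(-0.1206), np.float64(0.1488))
can [0.74724873 0.00373051 0.102     ] (np.float64(0.1887), np.float64(0.0331))
clay [ 0.62689362 -0.12419417  0.03      ] sp [ 0.45687755 -0.1163218   0.042     ] jar [0.71421634 0.16608972 0.06      ]
```

View pics/w12c.png

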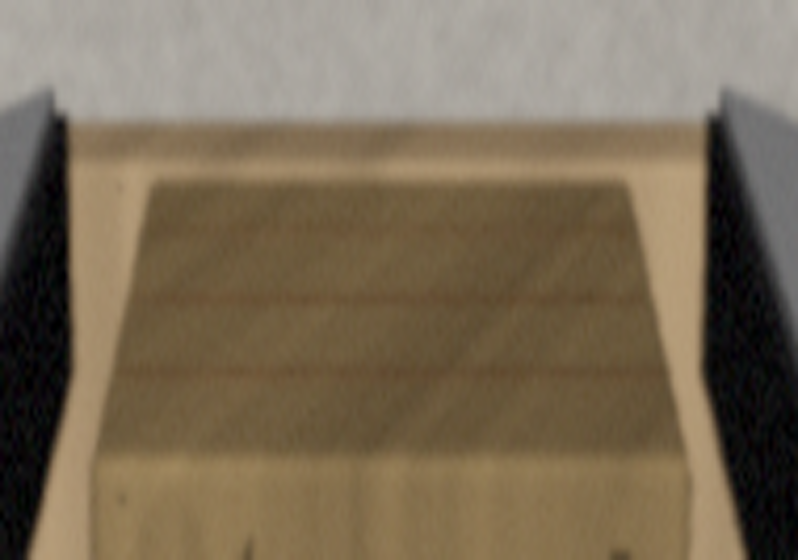

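A strip of board top about 3 mm wide and parallel is visible along the whole foot. The can, clay, sponge and jar have not shifted, and the robot is clear of everything.

```bash
python3 - <<'E'
from plant import arm
print(arm.sign_off())
E
```

```text
the job is handed in; nothing more can be done
None
```

The job is done and handed in at about 30 s on the robot's clock.

- **Can:** I lifted the grey can by its handle and set it down upright on the bench beyond the board's far edge, about 20–25 mm clear of it.
- **Block:** I tipped it over the board's edge and it fell flat, clear of the can. I then pushed its foot end in with both fingers at about 5–7 N, as read at the wrist between moves.

**Last checks:**
- **Foot:** The final wrist picture shows a parallel strip of board top about 3 mm wide along the whole foot, so the block is square and nothing sticks out.
- **Disagreement:** The coarser top-camera measurement put the foot's two corners at 149.8 and 146.4 mm, and the board's edge at 148.8 mm. Taken alone, that would put one corner 1 mm past the edge. It is within the pixel and calibration error, and I trusted the wrist view.
- **Other things:** The clay, sponge and jar measured within 2 mm of where they started, and the can stands upright.
- **Robot:** It was touching nothing when I handed in.

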